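# Lift the bin-chute cover off with its T-key

### The arm

A 6-joint arm with a two-finger parallel gripper is mounted at the origin on the work surface. World frame = base frame: x ahead of the robot, y to its left, z up, the work surface at z = 0. Lengths are in m, angles in degrees, forces in N, time in s.
With the tool pointing down it reaches from about 0.375 to 0.975 m from the base axis. Payload 3.8 kg.
Tool frame: the origin (TCP) lies midway between the tips of the shut fingers; the grasp point (between the pads) lies 19 mm behind it; z points along the fingers, y is the line along which they close (so a half turn about z gives the same grasp; the last joint's range is limited). The gripper opens to 85 mm and grips with 20 to 120 N. Pads are 22 mm wide; open, the fingers measure 114 mm over their backs; the gripper's body (76 mm by 85 mm) begins 54 mm behind the grasp point. The pads swing forward as they close: fully open they stand 13 mm farther back than shut.
Start: joints at [69.677, 15.12, 91.902, -0, 72.978, -2.114], TCP at [0.211, 0.641, 0.231] pointing down, gripper open.
Joint ranges: [-150.88, 150.88], [-54.13, 125.18], [17.81, 147.31], [-75.09, 255.09], [0, 152.58], [-146.25, 146.25]. Speed limits (degrees/s): [147.25, 147.25, 180, 180, 180, 180].

### API

Orientations are given as [roll, pitch, yaw] about the fixed x, y, z axes, in that order (R = Rz(yaw) Ry(pitch) Rx(roll)).
In Python, from plant import * gives the robot as it stands.
- The arm moves only by the tool servo_tool, never from a script. Its argument "motion" is a list of rows, each an object of numbers: "rx", "ry", "rz": the turn, a rotation vector about the tool's x, y, z in degrees; "tx", "ty", "tz": the shift along the tool's x, y, z in mm; "gripper": the finger opening in mm, from 0 to 85.4. In form: [{"rx": .., "ry": .., "rz": .., "tx": .., "ty": .., "tz": .., "gripper": ..}, ...]. A call has 1 to 20 rows; each row is the pose to reach, as a shift and turn from the pose commanded when the call began, along the tool's axes at that moment; what a row does not reach only later rows make up. A row lasts 1/12 s, in which the tool goes at most 41.7 mm and 7.16 degrees, less where a joint would pass 70% of its speed; a pose out of reach is approached as far as the arm can. A call with a gripper value outside its range is refused whole. The fingers move at their own pace and stop on an object; the grip force is fixed at half the most. Time passes only in rows, so rows that repeat a pose let the fingers close. It gives the time, the measured TCP pose, the force, the opening and the grip force at its end, in the units of the state.
- read_state(): the state, without advancing time (a new reading comes with each control period).
- camera(name): name is "scene" or "top" or "wrist"; returns a dict with "image" (480x640x3 uint8, blue, green, red), "fx", "fy", "cx", "cy" (pixels), "R" (3x3) and "t" (3): a world point X has camera coordinates R X + t; the wrist camera has in their place "mount" (4x4, takes a point from camera to tool coordinates, whose origin is the TCP and whose axes are the flange's). Camera axes: x right, y down, z forward; pixel columns grow to the right and rows downward; lengths in m; the calibration is good to about 2 mm. A picture is of the moment at which its call begins: read the wrist's pose just before it. There is no depth.
- sign_off(): hands the job in; it is judged then, once.
Trained networks look in the newest picture that a camera, given by its name, has taken for a name from the list of things; names that differ only in an ending like _2 or _b are one class to them, and where a whole thing is asked for, a point or a joint stands for the part that bears it (a point fixed in the world has none). Each returns a list of dicts, best first, with "confidence" (0 to 1); they miss things now and then, are a little off and sometimes report something else, mostly with a low value. They report only what shows in the picture. A call takes as long as a camera call. They do not tell look-alikes from the thing itself.
- boxes_of(camera, target): "point" ([x, y, z] in m, in the coordinates of the camera as it stood for that picture, good to about 4 mm: the middle of the surface that is visible of it).
- silhouettes(camera, target): "region" (480x640 bool, what is visible of it).
The state is a dict: "time": time; "qpos": joint angles; "dq": joint speeds; "effort": joint torques, N m; "tool_pos": TCP position; "tool_rot": TCP orientation; "wrist_force": force on the tool from outside, world axes, zero at the start; "torque": the same for the moment, N m; "width": opening from 0.0 (shut) to 1.0 (fully open); "grip_force": force on a finger pad.
Only numpy, scipy, OpenCV 4.12 (cv2) and the standard library are available. Lean on these libraries where they do the work, as an engineer would, in place of code of your own. Each camera call takes 0.05 s, during which the arm holds its last target. There are 200 camera calls.

### The job

Open the chute of the tilt-out bin: take the T-key from its rest, feel gently for the slot in the cover's sliding plate and pass the T-head through until the collar sits on the plate, then turn the key a full quarter turn so it is locked. Lift the cover out by the key alone and set it down gently, flat in the middle of the cork mat, leaving the key standing locked in it. Do not press hard with the key, do not take hold of the cover itself, and leave the kettle, jar, bowl and spoon where they are.

Things in the scene. Friction and masses are not known exactly. Their poses are not given: they have to be found in the camera images.
- key: Steel T-key, 74 mm tall, 120 g, loose, upright in its rest. Origin: centre of the underside of the T-head; z up the shaft. T-head 30 (x) x 8 (y) x 6 mm, z 0 to 6; shaft 8 mm diameter; collar 28 mm diameter, z 17 to 21, carries the key on the rest or plate. A half turn makes no difference.
- key_handle (a point): Centre of the key's wooden handle block, 60 mm above the key's origin. Block 44 (x) x 14 (y) x 28 mm high, long side parallel to the T-head. Grip it across its 14 mm (the key's y) from above.
- cover: White lift-out cover, an upside-down open box 120 (x) x 110 (y) mm, about 0.5 kg, loose. Origin: centre of its underside, z up. Top face at z 46. With the key's collar on the slotted plate the key's origin is at z 35 in this frame; raised 5 mm (z 40) the locked T-head meets the plate's underside and lifts the cover. Below the plate the T-head is free to turn either way.
- cover_top (a point): Cover's centre, 52 mm above its underside: top of the 6 mm aluminium plate, 66 (x) x 78 (y) mm, slotted in its middle: slot 34 (along x) x 10.5 mm (y). The plate carries load but slides along the cover's y (friction 5 N). How far it has slid is not measured: the slot centre lies at x 0, anywhere from y -9 to +9 mm from this point. Axes as the cover.
- rest: Fixed dark wooden block 64 (x) x 44 (y) x 26 mm high with a pocket 38 (x) x 14 (y) mm, origin under its centre. The key stands in it, T-head in the pocket, collar on its top; it lifts straight out.
- chute: Fixed low steel frame round the dark chute opening: inside 124 (x) x 114 (y) mm, 8 mm thick, 14 mm high, origin under its centre at the level of the top of the cabinet. The cover stands in it with 2 mm play, its underside level with the cabinet top.
- mat: Fixed cork mat 190 x 190 x 8 mm, origin under its centre; its top is at z 8 mm.
- kettle: White electric kettle 200 mm high, body radius 78 mm, black handle reaching 122 mm to its -x, on an 18 mm high round base. Origin at the centre of its underside. Leave alone.
- jar: Glass jar with a twist cap, radius 38, height 120 mm, origin under its centre. Leave alone.
- bowl: Pale ceramic bowl, rim radius 68, height 55 mm, origin under its centre. Leave alone.
- spoon: Wooden spoon 240 mm long lying along its x. Leave alone.
Mind the look-alikes: they are no part of the job. Leave any black or blue look-alike of the cover alone.

How it is judged (in metres and radians):
On the way, in this order (a step that is already met when the one before it is completed fails the run):
1. The T-head is through the slot, below the plate, not yet turned (horizontal distance between key and cover below 0.022 m and z of key in the frame of cover between 0.028 and 0.0395 m and angle between the x axis of key and the x axis of cover, either way round below 0.35 rad), for 0.1 s.
2. The key is turned by about a quarter turn with its head below the plate (horizontal distance between key and cover below 0.022 m and z of key in the frame of cover below 0.042 m and angle between the x axis of key and the x axis of cover, either way round above 1.2 rad), for 0.1 s.
3. The cover hangs from the locked key, clear of the chute frame (height (world z) of cover above 0.018 m and angle between the x axis of key and the x axis of cover, either way round above 1.2 rad and contact force between key and cover above 2 N), for 0.2 s.
At the end, for the whole second after the job is handed in: The cover lies flat on the cork mat, its centre within 25 mm of the mat's centre along each of the mat's sides, with the key standing upright in it, T-head below the plate and turned at least 69 degrees from the slot, everything at rest and released (x of cover in the frame of mat between -0.025 and 0.025 m and y of cover in the frame of mat between -0.025 and 0.025 m and height (world z) of cover below 0.0105 m and angle between cover's own z axis and vertical below 0.04 rad and angle between key's own z axis and vertical below 0.12 rad and angle between the x axis of key and the x axis of cover, either way round above 1.2 rad and horizontal distance between key and cover below 0.022 m and z of key in the frame of cover between 0.028 and 0.0395 m and linear speed of each of cover, key below 0.02 m/s); the robot touches nothing.
It fails at once if the key presses or jerks on the cover with more than 40 N (contact force between key and cover above 40 N).
It fails at once if the cover is set down hard (more than 60 N on the mat) (contact force between cover and mat above 60 N).
It fails at once if the fingers touch the cover (contact force between the fingers and cover above 1 N).
It fails at once if a bystander is moved more than 20 mm (distance of any of kettle, jar, bowl, spoon from where it was at the start of the episode above 0.02 m).
It also fails if it takes over 64 s, if anything falls off the work surface, if the arm or the gripper's body presses on something with over 40 N, if the wrist force passes 120 N, or if a joint passes its speed limit or range.

## Working session

There is one attempt and no reset: what is moved stays moved. The work goes in short steps, Python scripts to look and compute and a tool call to move; the robot and the scene stay as the last step left them, time stands still between calls to the robot, and variables do not carry over. Pictures are saved under pics/ and viewed, at most 12 in all, crops included, and the job is handed in when it is done.

Besides the shell and the picture viewer there is one more tool, called after "Call:" as name(argument=value, ...), one argument or row to a line, values as JSON. servo_tool: Moves the arm, as the interface text tells. Its arguments: {"type":"object","properties":{"motion":{"type":"array","items":{"type":"object","properties":{"rx":{"type":"number"},"ry":{"type":"number"},"rz":{"type":"number"},"tx":{"type":"number"},"ty":{"type":"number"},"tz":{"type":"number"},"gripper":{"type":"number"}}}}},"required":["motion"]}

```bash
mkdir -p pics
cat > h.py <<'E'
from plant import *
import numpy as np, cv2
def w(c,p): return c["R"].T@(np.array(p)-np.array(c["t"]))
def back(c,u,v,z):
    R=np.array(c["R"]);t=np.array(c["t"]);d=R.T@np.array([(u-c["cx"])/c["fx"],(v-c["cy"])/c["fy"],1]);o=-R.T@t
    return o+d*(z-o[2])/d[2]
def proj(c,X):
    p=np.array(c["R"])@np.array(X)+np.array(c["t"]);return c["fx"]*p[0]/p[2]+c["cx"],c["fy"]*p[1]/p[2]+c["cy"]
E
python3 - <<'E'
from h import *
for n in ("top","scene"):
    c=camera(n);cv2.imwrite(f"pics/{n}0.png",c["image"]);c["R"]=np.array(c["R"])
    for k in ("key","key_handle","cover","cover_top","rest","chute","mat","kettle","jar","bowl","spoon"):
        for d in boxes_of(n,k)[:3]: print(n,k,round(d["confidence"],2),w(c,d["point"]).round(3))
print(read_state())
E
```

```text
top key 0.61 [ 0.497 -0.007  0.086]
top key 0.58 [ 0.469 -0.479  0.191]
top key 0.46 [ 0.495 -0.009  0.03 ]
top key_handle 0.41 [ 0.496 -0.009  0.084]
top cover 0.96 [0.746 0.384 0.046]
top cover 0.95 [0.312 0.137 0.05 ]
top cover 0.67 [0.52  0.18  0.049]
top cover_top 0.89 [0.517 0.178 0.05 ]
top cover_top 0.79 [0.32  0.138 0.048]
top cover_top 0.74 [0.752 0.012 0.118]
top rest 0.61 [ 0.493 -0.009  0.029]
top chute 0.83 [0.505 0.166 0.012]
top mat 0.72 [ 0.542 -0.2    0.007]
top kettle 0.74 [ 0.47  -0.476  0.192]
top kettle 0.27 [ 0.538 -0.2    0.007]
top jar 0.93 [0.751 0.012 0.119]
top spoon 0.69 [0.708 0.261 0.012]
scene key 0.85 [ 0.502 -0.012  0.073]
scene key_handle 0.59 [ 0.503 -0.006  0.067]
scene cover 0.96 [0.757 0.364 0.051]
scene cover 0.71 [0.333 0.122 0.046]
scene cover 0.68 [ 0.776 -0.003  0.085]
scene cover_top 0.77 [0.535 0.162 0.047]
scene cover_top 0.74 [0.76  0.365 0.045]
scene cover_top 0.73 [0.334 0.119 0.046]
scene rest 0.97 [ 0.507 -0.017  0.026]
scene chute 0.94 [0.571 0.128 0.012]
scene mat 0.93 [ 0.542 -0.207  0.008]
scene kettle 0.83 [ 0.526 -0.511  0.147]
scene jar 0.77 [ 0.774 -0.006  0.085]
scene bowl 0.7 [0.505 0.47  0.042]
scene bowl 0.4 [0.743 0.257 0.017]
scene spoon 0.72 [0.741 0.257 0.016]
{'time': 1.2, 'qpos': array([ 6.96786628e+01,  1.51204169e+01,  9.19026271e+01, -1.05661380e-03,
        7.29780150e+01, -2.11360379e+00]), 'dq': array([ 0.00138154, -0.12883103,  0.06293244, -0.06271759,  0.12344388,
       -0.03797732]), 'effort': array([-2.24567912e-04, -5.15070963e+01, -3.67721879e+01, -3.54815347e-04,
        1.05964860e-03, -5.37819517e-06]), 'tool_pos': array([0.21091007, 0.64119351, 0.23127715]), 'tool_rot': array([-1.79998904e+02,  9.70573297e-04,  1.61792576e+02]), 'wrist_force': array([-0.08266054,  0.00790777, -0.35129198]), 'torque': array([ 0.00193188,  0.03132029, -0.00581237]), 'grip_force': 0.0, 'width': 1.004905691903727}
```

View pics/top0.png

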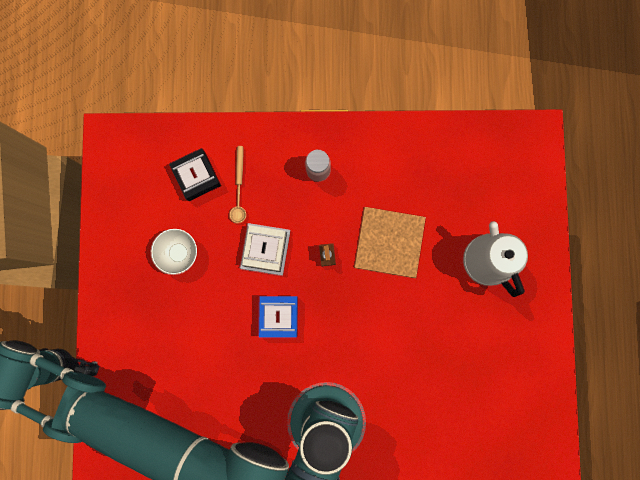

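View pics/scene0.png

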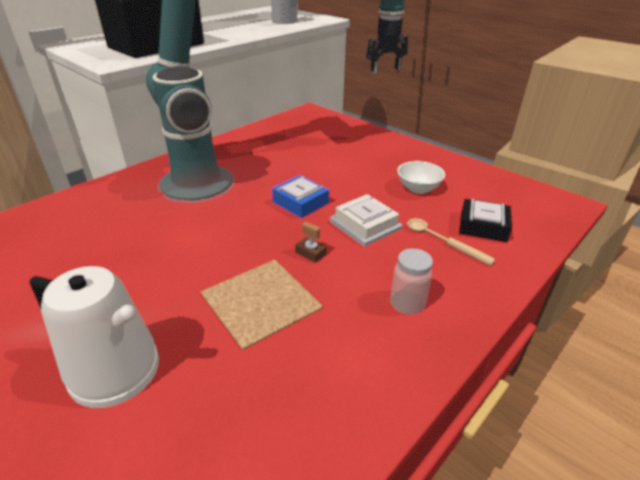

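The top view shows the white cover at (265,249) in the frame, the key in its rest at (326,254), and the mat at (390,242). The blue look-alike is at (278,316) and the black one at (195,173). I'll get yaws from a zoom and the silhouettes.

Run:
```python
from h import *
c=camera("top");im=c["image"]
for k,z in (("rest",.026),("key_handle",.085),("cover",.046),("cover_top",.052),("chute",.014),("mat",.008)):
    for d in silhouettes("top",k)[:3]:
        m=d["region"].astype(np.uint8);pt=cv2.findNonZero(m)
        if pt is None: continue
        P=np.array([back(c,u,v,z)[:2] for u,v in pt[:,0]],np.float32)
        r=cv2.minAreaRect(P*1000);print(k,round(d["confidence"],2),np.round(r[0],0),np.round(r[1],0),round(r[2],1))
cv2.imwrite("pics/z.png",cv2.resize(im[200:300,230:363],None,fx=6,fy=6,interpolation=cv2.INTER_CUBIC))
w_=camera("wrist");print(np.round(w_["mount"],3),w_["fx"],w_["cx"],w_["cy"])
```

```text
rest 0.46 [498. -10.] [63. 43.] 4.7
key_handle 0.46 [500.  -9.] [23. 38.] 89.5
cover 0.89 [745. 386.] [135. 116.] 25.2
cover 0.71 [519. 179.] [114. 123.] 80.8
cover 0.65 [317. 137.] [112. 117.] 89.4
cover_top 0.91 [518. 178.] [114. 125.] 80.4
cover_top 0.91 [317. 136.] [115. 122.] 89.4
cover_top 0.88 [742. 386.] [132. 112.] 26.7
chute 0.65 [519. 177.] [129. 143.] 79.1
chute 0.44 [720. 263.] [236.  46.] 0.2
mat 0.84 [ 538. -201.] [189. 190.] 79.8
mat 0.49 [523. 183.] [116. 125.] 80.4
[[-0.001 -0.966 -0.26   0.066]
 [ 1.    -0.001 -0.001 -0.   ]
 [ 0.001 -0.26   0.966 -0.143]
 [ 0.     0.     0.     1.   ]] 410.59968650273123 319.5531529431161 247.08500788212314
```

View pics/z.png

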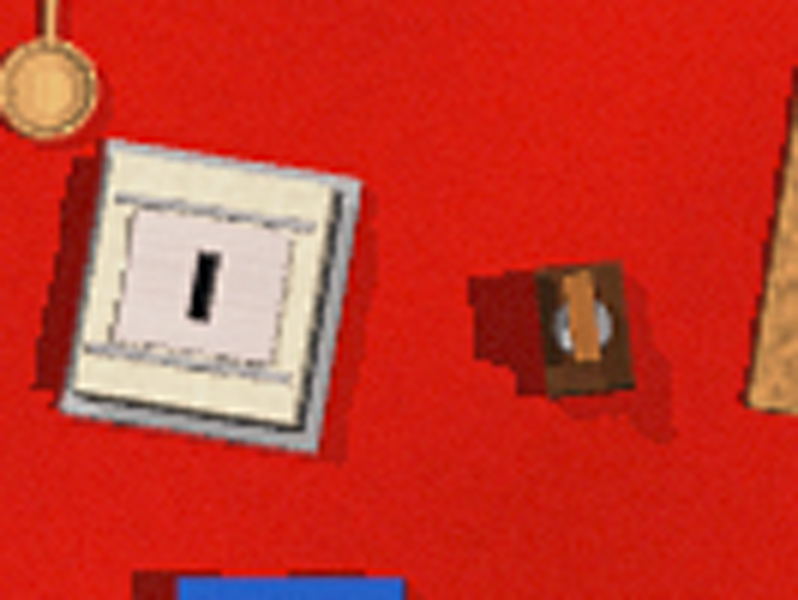

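The zoom shows the slot axis leaning right of +x (cover yaw about -10°). The key handle leans left (yaw about +5°). I'll go above the cover for a wrist view.

Call:
servo_tool(
  motion=[
    {"tx":-436,"ty":-344,"tz":31,"rz":-8},
    {"tx":-436,"ty":-344,"tz":31,"rz":-8},
    {"tx":-436,"ty":-344,"tz":31,"rz":-8},
    {"tx":-436,"ty":-344,"tz":31,"rz":-8},
    {"tx":-436,"ty":-344,"tz":31,"rz":-8},
    {"tx":-436,"ty":-344,"tz":31,"rz":-8},
    {"tx":-436,"ty":-344,"tz":31,"rz":-8},
    {"tx":-436,"ty":-344,"tz":31,"rz":-8},
    {"tx":-436,"ty":-344,"tz":31,"rz":-8},
    {"tx":-436,"ty":-344,"tz":31,"rz":-8},
    {"tx":-436,"ty":-344,"tz":31,"rz":-8},
    {"tx":-436,"ty":-344,"tz":31,"rz":-8},
    {"tx":-436,"ty":-344,"tz":31,"rz":-8},
    {"tx":-436,"ty":-344,"tz":31,"rz":-8},
    {"tx":-436,"ty":-344,"tz":31,"rz":-8},
    {"tx":-436,"ty":-344,"tz":31,"rz":-8},
    {"tx":-436,"ty":-344,"tz":31,"rz":-8},
  ],
)

```text
$.motion[0]: bad value
```

```bash
cat >> h.py <<'E'
from scipy.spatial.transform import Rotation as Ro
def wrist():
    s=read_state();c=camera("wrist");T=np.eye(4);T[:3,:3]=Ro.from_euler("xyz",s["tool_rot"],degrees=True).as_matrix();T[:3,3]=s["tool_pos"]
    M=np.linalg.inv(T@np.array(c["mount"]));c["R"]=M[:3,:3];c["t"]=M[:3,3];return s,c
E
python3 - <<'E'
from h import *
s,c=wrist();print(s["tool_pos"],s["tool_rot"],s["time"],s["qpos"].round(0))
cv2.imwrite("pics/w1.png",c["image"])
for k,z in (("rest",.026),("key_handle",.083),("cover",.046),("cover_top",.052),("chute",.014)):
    for d in silhouettes("wrist",k)[:2]:
        pt=cv2.findNonZero(d["region"].astype(np.uint8))
        P=np.array([back(c,u,v,z)[:2] for u,v in pt[:,0]],np.float32)
        r=cv2.minAreaRect(P*1000);print(k,round(d["confidence"],2),np.round(r[0],1),np.round(r[1],1),round(r[2],1))
E
```

```text
[0.21091939 0.64119421 0.23127722] [-1.79998986e+02 -4.07511847e-04  1.61791168e+02] 1.6 [70. 15. 92.  0. 73. -2.]
```

View pics/w1.png

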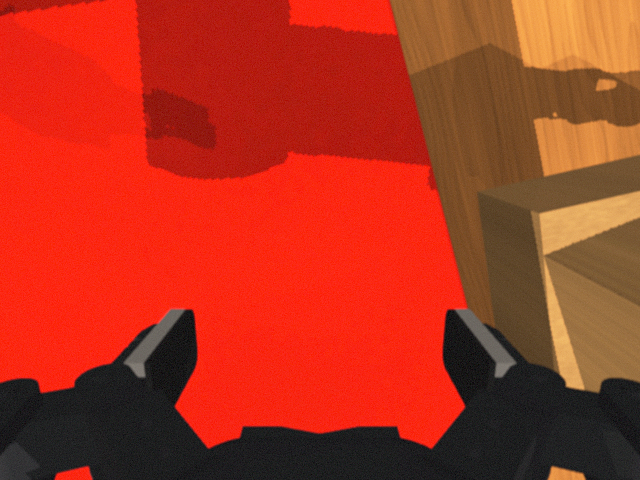

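The picture shows only the cloth and the fingers, because the move was refused; rows apparently need all fields. I'll resend it with all of them.

Call:
servo_tool(
  motion=[
    {"rx":0,"ry":0,"rz":-8,"tx":-436,"ty":-344,"tz":31,"gripper":85},
    {"rx":0,"ry":0,"rz":-8,"tx":-436,"ty":-344,"tz":31,"gripper":85},
    {"rx":0,"ry":0,"rz":-8,"tx":-436,"ty":-344,"tz":31,"gripper":85},
    {"rx":0,"ry":0,"rz":-8,"tx":-436,"ty":-344,"tz":31,"gripper":85},
    {"rx":0,"ry":0,"rz":-8,"tx":-436,"ty":-344,"tz":31,"gripper":85},
    {"rx":0,"ry":0,"rz":-8,"tx":-436,"ty":-344,"tz":31,"gripper":85},
    {"rx":0,"ry":0,"rz":-8,"tx":-436,"ty":-344,"tz":31,"gripper":85},
    {"rx":0,"ry":0,"rz":-8,"tx":-436,"ty":-344,"tz":31,"gripper":85},
    {"rx":0,"ry":0,"rz":-8,"tx":-436,"ty":-344,"tz":31,"gripper":85},
    {"rx":0,"ry":0,"rz":-8,"tx":-436,"ty":-344,"tz":31,"gripper":85},
    {"rx":0,"ry":0,"rz":-8,"tx":-436,"ty":-344,"tz":31,"gripper":85},
    {"rx":0,"ry":0,"rz":-8,"tx":-436,"ty":-344,"tz":31,"gripper":85},
    {"rx":0,"ry":0,"rz":-8,"tx":-436,"ty":-344,"tz":31,"gripper":85},
    {"rx":0,"ry":0,"rz":-8,"tx":-436,"ty":-344,"tz":31,"gripper":85},
    {"rx":0,"ry":0,"rz":-8,"tx":-436,"ty":-344,"tz":31,"gripper":85},
    {"rx":0,"ry":0,"rz":-8,"tx":-436,"ty":-344,"tz":31,"gripper":85},
    {"rx":0,"ry":0,"rz":-8,"tx":-436,"ty":-344,"tz":31,"gripper":85},
  ],
)

```text
time: 3.32
tool_pos: [0.5172, 0.1788, 0.2003]
tool_rot: [180.0, -0.0, 169.8]
wrist_force: [-1.2, 0.3, -1.2]
width: 0.996
grip_force: 0.0
```

```bash
cat > look.py <<'E'
from h import *
import sys
def run(name,ks):
    s,c=wrist();print(s["tool_pos"].round(4),s["tool_rot"].round(2),round(s["time"],2),s["qpos"].round(0),s["wrist_force"].round(1))
    cv2.imwrite(f"pics/{name}.png",c["image"])
    for k,z in ks:
        for d in silhouettes("wrist",k)[:2]:
            pt=cv2.findNonZero(d["region"].astype(np.uint8))
            P=np.array([back(c,u,v,z)[:2] for u,v in pt[:,0]],np.float32)
            r=cv2.minAreaRect(P*1000);print(k,round(d["confidence"],2),np.round(r[0],1),np.round(r[1],1),round(r[2],1))
    return s,c
E
python3 - <<'E'
from look import *
run("w2",(("rest",.026),("key_handle",.083),("cover",.046),("cover_top",.052),("chute",.014)))
E
```

```text
[0.5172 0.1788 0.2003] [ 1.7997e+02 -3.0000e-02  1.6979e+02] 3.32 [ 16.   3. 110.   0.  68. -63.] [-1.2  0.3 -1.2]
rest 0.56 [496.   -1.2] [64.4 57.8] 5.9
key_handle 0.63 [494.3  13.2] [43.2 53.4] 7.5
key_handle 0.62 [503.2 368.3] [95.8 29.4] 1.1
cover 0.74 [517.3 181.3] [110.3 122. ] 80.3
cover 0.74 [372.7 137.1] [113.7  33.3] 79.7
cover_top 0.88 [374.3 137.9] [110.8  32.6] 79.7
cover_top 0.83 [515.8 181.3] [108.4 118.9] 80.3
chute 0.86 [516.3 180.5] [130.3 140.5] 80.3
```

View pics/w2.png

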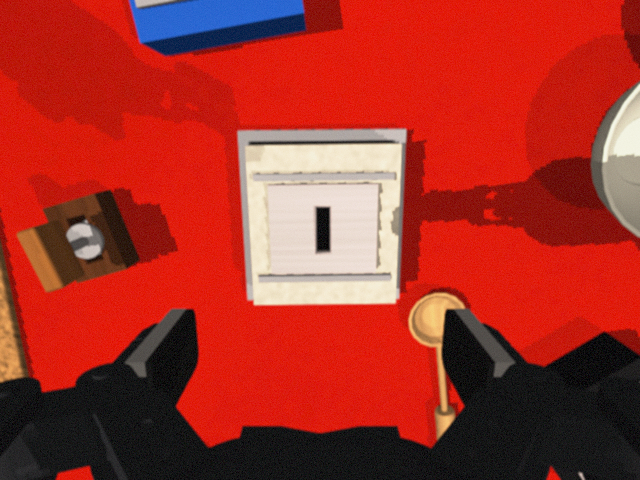

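The wrist view shows the cover squarely at (323,217), the slot at (323,230), and the key and rest at (85,240). Next I'll localise the slot precisely.

Run:
```python
from h import *
s,c=wrist();im=c["image"]
def rect(m,z,n):
    k,l,st,_=cv2.connectedComponentsWithStats(m.astype(np.uint8));i=1+np.argmax(st[1:,4])
    p=cv2.findNonZero((l==i).astype(np.uint8))[:,0]
    P=np.array([back(c,u,v,z)[:2] for u,v in p],np.float32)*1000
    print(n,st[i],P.mean(0).round(1),[np.round(x,1) for x in cv2.minAreaRect(P)])
g=im.max(2);m=np.zeros(g.shape,bool);m[195:265,300:345]=g[195:265,300:345]<90
rect(m,.052,"slot")
sub=im.astype(int);sat=sub.max(2)-sub.min(2)
m=np.zeros(g.shape,bool);m[175:285,262:384]=(g[175:285,262:384]>150)&(sub[175:285,262:384,0]>sub[175:285,262:384,2]-25)
rect(m,.052,"plate")
m=np.zeros(g.shape,bool);m[120:315,225:415]=(sat[120:315,225:415]<70)
rect(m,.030,"cover+frame")
```

```text
slot [316 208  13  43 556] [516.2 180.7] [array([516.5, 180.7]), array([ 8.8, 31.3]), np.float64(79.8)]
plate [ 268  185  108   87 3330] [511.  192.6] [array([516.8, 180.8]), array([76.5, 63.9]), np.float64(80.6)]
cover+frame [  237   129   170   175 27794] [510.9 181.7] [array([514.7, 181. ]), array([124.4, 137.6]), np.float64(80.2)]
```

Call:
servo_tool(
  motion=[
    {"rx":0,"ry":0,"rz":-15,"tx":-15,"ty":-189,"tz":30,"gripper":85},
    {"rx":0,"ry":0,"rz":-15,"tx":-15,"ty":-189,"tz":30,"gripper":85},
    {"rx":0,"ry":0,"rz":-15,"tx":-15,"ty":-189,"tz":30,"gripper":85},
    {"rx":0,"ry":0,"rz":-15,"tx":-15,"ty":-189,"tz":30,"gripper":85},
    {"rx":0,"ry":0,"rz":-15,"tx":-15,"ty":-189,"tz":30,"gripper":85},
    {"rx":0,"ry":0,"rz":-15,"tx":-15,"ty":-189,"tz":30,"gripper":85},
    {"rx":0,"ry":0,"rz":-15,"tx":-15,"ty":-189,"tz":30,"gripper":85},
    {"rx":0,"ry":0,"rz":-15,"tx":-15,"ty":-189,"tz":30,"gripper":85},
  ],
)

```text
time: 4.33
tool_pos: [0.4991, -0.0101, 0.1705]
tool_rot: [180.0, 0.0, -175.2]
wrist_force: [0.8, 0.1, -0.1]
width: 0.995
grip_force: 0.0
```

Run:
```python
from look import *
run("w3",(("rest",.026),("rest",0.013),("key_handle",.083)))
```

```text
[ 0.4991 -0.0101  0.1705] [ 1.7997e+02  3.0000e-02 -1.7524e+02] 4.33 [ -4.  -1. 117.   0.  64. -99.] [ 0.8  0.1 -0.1]
rest 0.76 [495.6  -8. ] [66.8 44.1] 5.9
rest 0.76 [498.5  -7.6] [69.9 46.1] 5.9
key_handle 0.71 [494.8  -7.5] [48.2 21.9] 4.7
```

View pics/w3.png

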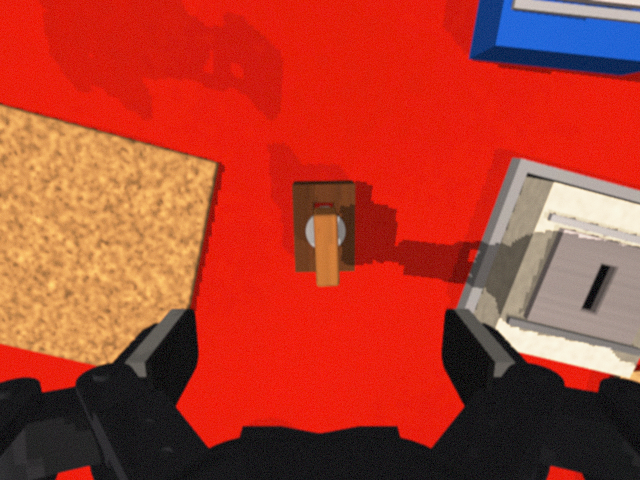

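The picture shows the handle top spanning about (316–338, 210–287), the rest at (325,227), and the mat at left. I'll measure the handle top by colour.

Run:
```python
from h import *
s,c=wrist();im=cv2.GaussianBlur(c["image"],(3,3),0);hsv=cv2.cvtColor(im,cv2.COLOR_BGR2HSV).astype(int)
for r in range(196,296,6): print(r,im[r,327],hsv[r,327])
m=np.zeros(im.shape[:2],np.uint8);a=hsv[200:295,300:350]
m[200:295,300:350]=((a[...,0]>8)&(a[...,0]<22)&(a[...,2]>140)&(a[...,1]>100))
k,l,st,_=cv2.connectedComponentsWithStats(m);i=1+np.argmax(st[1:,4]);print(st[i])
p=cv2.findNonZero((l==i).astype(np.uint8))[:,0]
P=np.array([back(c,u,v,.083)[:2] for u,v in p],np.float32)*1000
print(P.mean(0),cv2.minAreaRect(P))
# rest top edges
m=np.zeros(im.shape[:2],np.uint8);a=hsv[170:285,280:365];m[170:285,280:365]=(a[...,2]<115)&(a[...,1]<215)
for X in ((0.498,-.010,.026),(.498,-.009,.083)): print(proj(c,X))
```

```text
196 [ 32  60 113] [ 10 183 113]
202 [ 23  38 112] [  5 203 112]
208 [32 58 92] [ 13 166  92]
214 [ 43  89 148] [ 13 181 148]
220 [ 58 118 195] [ 13 179 195]
226 [ 56 118 195] [ 13 182 195]
232 [ 57 117 195] [ 13 180 195]
238 [ 56 116 193] [ 13 181 193]
244 [ 57 120 201] [ 13 183 201]
250 [ 56 121 203] [ 13 185 203]
256 [ 57 123 202] [ 14 183 202]
262 [ 58 122 202] [ 13 182 202]
268 [ 57 121 200] [ 13 182 200]
274 [ 56 120 199] [ 13 183 199]
280 [ 56 118 198] [ 13 183 198]
286 [ 23  52 228] [  4 229 228]
292 [ 10  29 238] [  3 244 238]
[ 312  214   26   72 1625]
[496.28387    -6.8278413] ((496.8553771972656, -6.8550872802734375), (42.99514389038086, 13.795412063598633), 7.492613315582275)
(np.float64(319.066077803675), np.float64(229.9337931900505))
(np.float64(320.5863736566757), np.float64(251.56204515005314))
```

Call:
servo_tool(
  motion=[
    {"rx":0,"ry":0,"rz":-2,"tx":2.3,"ty":3.5,"tz":40,"gripper":50},
    {"rx":0,"ry":0,"rz":-2,"tx":2.3,"ty":3.5,"tz":70,"gripper":50},
    {"rx":0,"ry":0,"rz":-2,"tx":2.3,"ty":3.5,"tz":95,"gripper":50},
    {"rx":0,"ry":0,"rz":-2,"tx":2.3,"ty":3.5,"tz":115,"gripper":50},
    {"rx":0,"ry":0,"rz":-2,"tx":2.3,"ty":3.5,"tz":119,"gripper":50},
    {"rx":0,"ry":0,"rz":-2,"tx":2.3,"ty":3.5,"tz":119,"gripper":50},
    {"rx":0,"ry":0,"rz":-2,"tx":2.3,"ty":3.5,"tz":119,"gripper":25},
    {"rx":0,"ry":0,"rz":-2,"tx":2.3,"ty":3.5,"tz":119,"gripper":5},
    {"rx":0,"ry":0,"rz":-2,"tx":2.3,"ty":3.5,"tz":119,"gripper":5},
    {"rx":0,"ry":0,"rz":-2,"tx":2.3,"ty":3.5,"tz":119,"gripper":5},
    {"rx":0,"ry":0,"rz":-2,"tx":2.3,"ty":3.5,"tz":119,"gripper":5},
    {"rx":0,"ry":0,"rz":-2,"tx":2.3,"ty":3.5,"tz":119,"gripper":5},
    {"rx":0,"ry":0,"rz":-2,"tx":2.3,"ty":3.5,"tz":119,"gripper":5},
    {"rx":0,"ry":0,"rz":-2,"tx":2.3,"ty":3.5,"tz":119,"gripper":5},
  ],
)

```text
time: 5.75
tool_pos: [0.4981, -0.0072, 0.0532]
tool_rot: [-180.0, 0.2, -173.2]
wrist_force: [0.1, 1.6, 7.0]
width: 0.154
grip_force: 59.0
```

Call:
servo_tool(
  motion=[
    {"rx":0,"ry":0,"rz":0,"tx":0,"ty":0,"tz":-5,"gripper":5},
    {"rx":0,"ry":0,"rz":0,"tx":0,"ty":0,"tz":-15,"gripper":5},
    {"rx":0,"ry":0,"rz":0,"tx":0,"ty":0,"tz":-35,"gripper":5},
    {"rx":0,"ry":0,"rz":0,"tx":0,"ty":0,"tz":-60,"gripper":5},
    {"rx":0,"ry":0,"rz":0,"tx":0,"ty":0,"tz":-85,"gripper":5},
    {"rx":0,"ry":0,"rz":0,"tx":0,"ty":0,"tz":-100,"gripper":5},
    {"rx":0,"ry":0,"rz":0,"tx":0,"ty":0,"tz":-100,"gripper":5},
    {"rx":0,"ry":0,"rz":0,"tx":0,"ty":0,"tz":-100,"gripper":5},
  ],
)

```text
time: 6.42
tool_pos: [0.4969, -0.0073, 0.1525]
tool_rot: [-180.0, 0.1, -173.2]
wrist_force: [-0.8, 0.8, -1.3]
width: 0.153
grip_force: 58.4
```

Run:
```python
from look import *
s,c=run("w4",(("key",.18),("key_handle",.18)))
im=cv2.GaussianBlur(c["image"],(3,3),0)
```

```text
[ 0.4969 -0.0073  0.1525] [-1.7997e+02  1.4000e-01 -1.7321e+02] 6.42 [  -4.   -1.  118.   -0.   62. -100.] [-0.8  0.8 -1.3]
key 0.95 [490.9  -8.3] [56.8 18.6] 6.8
key_handle 0.88 [490.9  -7.9] [56.8 18.9] 6.8
```

View pics/w4.png

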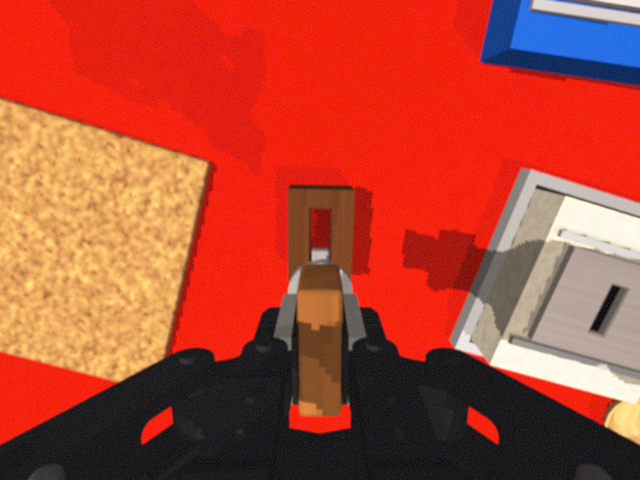

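The key is held, with the handle at (320,340), its far end at row 415, and the T-head tip at (320,250). I'll work out its offset from the TCP along tool x.

Run:
```python
from h import *
c=camera("wrist");im=c["image"];M=np.array(c["mount"])
g=im[:,312:330].mean(1)
for r in list(range(236,300,2))+list(range(408,424,2)): print(r,g[r].round(),end="; ")
print()
for off in (-2,-1,0,1,2):   # key axis tool-x offset; z measured behind TCP
    o=[]
    for X in ((22+off,0,-29.8),(-22+off,0,-29.8),(22+off,0,-1.8),(15+off,0,44.2),(15+off,0,38.2)):
        p=np.linalg.inv(M)@np.array([*(np.array(X)/1000),1]);o.append(round(c["fy"]*p[1]/p[2]+c["cy"],1))
    print(off,o)
```

```text
236 [ 16.  24. 134.]; 238 [ 18.  25. 135.]; 240 [ 13.  23. 134.]; 242 [ 14.  23. 132.]; 244 [ 15.  21. 129.]; 246 [ 21.  26. 128.]; 248 [ 72.  76. 113.]; 250 [119. 123. 130.]; 252 [164. 169. 180.]; 254 [171. 176. 188.]; 256 [166. 171. 181.]; 258 [154. 159. 170.]; 260 [125. 129. 137.]; 262 [109. 112. 121.]; 264 [ 72.  90. 118.]; 266 [ 31.  60. 100.]; 268 [31. 60. 98.]; 270 [33. 61. 99.]; 272 [ 32.  61. 100.]; 274 [ 32.  62. 104.]; 276 [ 32.  65. 107.]; 278 [ 35.  68. 110.]; 280 [ 34.  65. 106.]; 282 [ 34.  65. 106.]; 284 [ 34.  65. 107.]; 286 [ 33.  64. 105.]; 288 [ 38.  72. 118.]; 290 [ 48.  95. 155.]; 292 [ 53. 107. 178.]; 294 [ 54. 111. 184.]; 296 [ 55. 114. 189.]; 298 [ 56. 116. 190.]; 408 [ 44.  88. 147.]; 410 [ 48.  98. 162.]; 412 [ 54. 109. 178.]; 414 [ 50. 102. 170.]; 416 [ 34.  68. 229.]; 418 [ 17.  35. 249.]; 420 [ 13.  34. 248.]; 422 [ 17.  34. 248.]; 
-2 [np.float64(298.1), np.float64(425.0), np.float64(268.7), np.float64(252.6), np.float64(256.2)]
-1 [np.float64(294.9), np.float64(422.3), np.float64(266.0), np.float64(250.6), np.float64(254.1)]
0 [np.float64(291.7), np.float64(419.7), np.float64(263.4), np.float64(248.5), np.float64(252.0)]
1 [np.float64(288.5), np.float64(417.0), np.float64(260.7), np.float64(246.5), np.float64(249.9)]
2 [np.float64(285.3), np.float64(414.4), np.float64(258.1), np.float64(244.4), np.float64(247.8)]
```

Call:
servo_tool(
  motion=[
    {"rx":0,"ry":0,"rz":5,"tx":-10,"ty":35,"tz":0,"gripper":5},
    {"rx":0,"ry":0,"rz":10,"tx":-20,"ty":75,"tz":0,"gripper":5},
    {"rx":0,"ry":0,"rz":16.6,"tx":-30,"ty":115,"tz":5,"gripper":5},
    {"rx":0,"ry":0,"rz":16.6,"tx":-38,"ty":150,"tz":15,"gripper":5},
    {"rx":0,"ry":0,"rz":16.6,"tx":-42,"ty":175,"tz":25,"gripper":5},
    {"rx":0,"ry":0,"rz":16.6,"tx":-42,"ty":183.8,"tz":38,"gripper":5},
    {"rx":0,"ry":0,"rz":16.6,"tx":-42,"ty":183.8,"tz":42,"gripper":5},
    {"rx":0,"ry":0,"rz":16.6,"tx":-42,"ty":183.8,"tz":42,"gripper":5},
    {"rx":0,"ry":0,"rz":16.6,"tx":-42,"ty":183.8,"tz":42,"gripper":5},
    {"rx":0,"ry":0,"rz":16.6,"tx":-42,"ty":183.8,"tz":42,"gripper":5},
    {"rx":0,"ry":0,"rz":16.6,"tx":-42,"ty":183.8,"tz":42,"gripper":5},
  ],
)

```text
time: 7.53
tool_pos: [0.5169, 0.1791, 0.11]
tool_rot: [180.0, 0.1, 170.1]
wrist_force: [-0.1, -0.0, -1.4]
width: 0.155
grip_force: 58.8
```

Run:
```python
from look import *
run("w5",(("cover",.046),("chute",.014),))
```

```text
[0.5169 0.1791 0.11  ] [1.7999e+02 6.0000e-02 1.7009e+02] 7.53 [ 17.   8. 115.  -0.  58. -64.] [-0.1 -0.  -1.4]
cover 0.86 [514.1 182. ] [111.3 116.7] 80.0
cover 0.59 [384.8 124.4] [78.7  9.3] 80.0
chute 0.84 [515.9 180.7] [130.4 139.7] 80.3
```

View pics/w5.png

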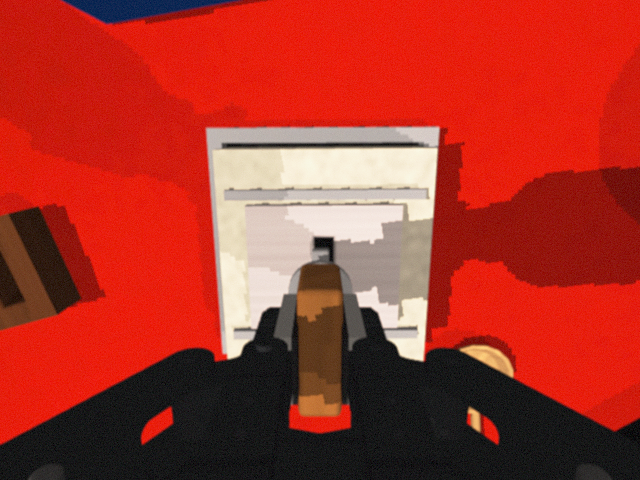

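The slot's near end shows at (323,243) and the T-head tip at (320.5,252), so the key sits about 1.5 mm to the left. I'll measure that.

Run:
```python
from h import *
s,c=wrist();print(s["tool_pos"].round(4));im=c["image"].astype(int);M=np.linalg.inv(np.array(c["mount"]))
print("slot row",im[241:245,304:344].max(2).mean(0).astype(int))
print("tip row",im[250:254,304:344].max(2).mean(0).astype(int))
print("slot col",im[226:262,318:330].max(2).mean(1).astype(int))
R=Ro.from_euler("xyz",s["tool_rot"],degrees=True)
f=lambda X:(lambda p:(round(c["fx"]*p[0]/p[2]+c["cx"],1),round(c["fy"]*p[1]/p[2]+c["cy"],1)))(M@np.array([*(np.array(X)/1000),1]))
for y in (-4,4): print("head",y,f((15.6,y,44.2)))
for x,y in ((17,5.25),(17,-5.25)): print("slot if aligned",f((x+.6,y,58)))
print("slot +1",f((18.6,6.25,58)))
```

```text
[0.5169 0.1796 0.1101]
slot row [220 221 221 223 215 195 184 163 130  81  29  20  22  14  17  17  20  17
  15  21  17  17  19  22  17  20  17  23  66 110 133 150 161 164 164 164
 165 160 162 159]
tip row [223 224 223 223 223 221 194 161 146 151 152 148 150 149 150 152 154 154
 153 151 152 149 147 131 100  58  21  20  57 104 127 148 161 158 164 161
 161 161 162 162]
slot col [244 245 245 244 244 244 245 245 244 235 194 123  55  20  16  18  20  17
  17  17  24  38  59  80 107 133 152 157 147 123 100  90  92  90  86  87]
head -4 (np.float64(311.8), np.float64(247.2))
head 4 (np.float64(328.7), np.float64(247.2))
slot if aligned (np.float64(330.6), np.float64(236.2))
slot if aligned (np.float64(309.8), np.float64(236.2))
slot +1 (np.float64(332.6), np.float64(234.3))
```

Call:
servo_tool(
  motion=[
    {"rx":0,"ry":0,"rz":0,"tx":-0.3,"ty":0.8,"tz":5,"gripper":5},
    {"rx":0,"ry":0,"rz":0,"tx":-0.3,"ty":0.8,"tz":9,"gripper":5},
    {"rx":0,"ry":0,"rz":0,"tx":-0.3,"ty":0.8,"tz":10,"gripper":5},
    {"rx":0,"ry":0,"rz":0,"tx":-0.3,"ty":0.8,"tz":10,"gripper":5},
    {"rx":0,"ry":0,"rz":0,"tx":-0.3,"ty":0.8,"tz":10,"gripper":5},
    {"rx":0,"ry":0,"rz":0,"tx":-0.3,"ty":0.8,"tz":10,"gripper":5},
    {"rx":0,"ry":0,"rz":0,"tx":-0.3,"ty":0.8,"tz":10,"gripper":5},
    {"rx":0,"ry":0,"rz":0,"tx":-0.3,"ty":0.8,"tz":10,"gripper":5},
  ],
)

```text
time: 8.4
tool_pos: [0.5168, 0.1811, 0.0994]
tool_rot: [180.0, 0.0, 170.2]
wrist_force: [-0.9, 0.3, -0.6]
width: 0.152
grip_force: 58.8
```

Run:
```python
from h import *
s,c=wrist();print(s["tool_pos"].round(4),s["tool_rot"],s["wrist_force"]);im=c["image"].astype(int);M=np.linalg.inv(np.array(c["mount"]))
for r in (240,244,248): print("row",r,im[r:r+3,304:344].max(2).mean(0).astype(int))
print("slot col",im[226:262,318:330].max(2).mean(1).astype(int))
f=lambda X:(lambda p:(round(c["fx"]*p[0]/p[2]+c["cx"],1),round(c["fy"]*p[1]/p[2]+c["cy"],1)))(M@np.array([*(np.array(X)/1000),1]))
z=(s["tool_pos"][2]-.052)*1000
for x,y in ((17,5.25),(17,-5.25)): print("slot if aligned",f((x+.6,y,z)))
```

```text
[0.5168 0.1811 0.0994] [1.79994001e+02 1.09253042e-02 1.70195699e+02] [-0.86602967  0.29723838 -0.63139629]
row 240 [219 212 212 204 194 191 189 189 191 193 200 209 215 215 215 216 216 218
 218 220 223 224 223 223 223 222 223 225 230 237 242 243 244 242 243 243
 243 244 243 243]
row 244 [223 225 215 183 145 101  51  28  23  28  26  27  26  29  27  29  31  26
  29  35  34  34  27  24  24  33  65 107 137 181 228 238 239 237 237 236
 226 217 218 219]
row 248 [221 216 185 165 138 100  57  47  76  95  91  87  89  87  88  90  88  88
  89  91  90  90  90  79  61  45  66 110 130 150 157 159 157 160 158 159
 159 158 158 156]
slot col [243 243 243 244 244 244 245 245 244 243 243 244 244 244 243 232 185 113
  48  18  22  37  58  82 107 130 139 135 128 123 116 104  92  89  84  86]
slot if aligned (np.float64(331.2), np.float64(241.4))
slot if aligned (np.float64(309.3), np.float64(241.4))
```

Aligned. Descending gently.

Call:
servo_tool(
  motion=[
    {"rx":0,"ry":0,"rz":0,"tx":0,"ty":0,"tz":1,"gripper":5},
    {"rx":0,"ry":0,"rz":0,"tx":0,"ty":0,"tz":2,"gripper":5},
    {"rx":0,"ry":0,"rz":0,"tx":0,"ty":0,"tz":3,"gripper":5},
    {"rx":0,"ry":0,"rz":0,"tx":0,"ty":0,"tz":4,"gripper":5},
    {"rx":0,"ry":0,"rz":0,"tx":0,"ty":0,"tz":4.5,"gripper":5},
    {"rx":0,"ry":0,"rz":0,"tx":0,"ty":0,"tz":5,"gripper":5},
    {"rx":0,"ry":0,"rz":0,"tx":0,"ty":0,"tz":5,"gripper":5},
  ],
)

```text
time: 9.03
tool_pos: [0.5166, 0.181, 0.0941]
tool_rot: [-180.0, -0.0, 170.2]
wrist_force: [0.4, -0.1, -2.3]
width: 0.154
grip_force: 58.8
```

Call:
servo_tool(
  motion=[
    {"rx":0,"ry":0,"rz":0,"tx":0,"ty":0,"tz":1,"gripper":5},
    {"rx":0,"ry":0,"rz":0,"tx":0,"ty":0,"tz":2,"gripper":5},
    {"rx":0,"ry":0,"rz":0,"tx":0,"ty":0,"tz":3,"gripper":5},
    {"rx":0,"ry":0,"rz":0,"tx":0,"ty":0,"tz":4,"gripper":5},
    {"rx":0,"ry":0,"rz":0,"tx":0,"ty":0,"tz":5,"gripper":5},
    {"rx":0,"ry":0,"rz":0,"tx":0,"ty":0,"tz":5,"gripper":5},
  ],
)

```text
time: 9.53
tool_pos: [0.5165, 0.1809, 0.089]
tool_rot: [-180.0, -0.0, 170.2]
wrist_force: [0.5, -1.1, -0.7]
width: 0.154
grip_force: 58.8
```

Call:
servo_tool(
  motion=[
    {"rx":0,"ry":0,"rz":0,"tx":0,"ty":0,"tz":1.5,"gripper":5},
    {"rx":0,"ry":0,"rz":0,"tx":0,"ty":0,"tz":3,"gripper":5},
    {"rx":0,"ry":0,"rz":0,"tx":0,"ty":0,"tz":4.5,"gripper":5},
    {"rx":0,"ry":0,"rz":0,"tx":0,"ty":0,"tz":6,"gripper":5},
    {"rx":0,"ry":0,"rz":0,"tx":0,"ty":0,"tz":7,"gripper":5},
    {"rx":0,"ry":0,"rz":0,"tx":0,"ty":0,"tz":8,"gripper":5},
    {"rx":0,"ry":0,"rz":0,"tx":0,"ty":0,"tz":8,"gripper":5},
    {"rx":0,"ry":0,"rz":0,"tx":0,"ty":0,"tz":8,"gripper":5},
  ],
)

```text
time: 10.2
tool_pos: [0.5166, 0.181, 0.0812]
tool_rot: [-180.0, -0.0, 170.2]
wrist_force: [0.4, 0.5, -0.6]
width: 0.154
grip_force: 58.8
```

Call:
servo_tool(
  motion=[
    {"rx":0,"ry":0,"rz":0,"tx":0,"ty":0,"tz":0.5,"gripper":5},
    {"rx":0,"ry":0,"rz":0,"tx":0,"ty":0,"tz":1,"gripper":5},
    {"rx":0,"ry":0,"rz":0,"tx":0,"ty":0,"tz":1.5,"gripper":5},
    {"rx":0,"ry":0,"rz":0,"tx":0,"ty":0,"tz":2,"gripper":5},
    {"rx":0,"ry":0,"rz":0,"tx":0,"ty":0,"tz":2.3,"gripper":5},
    {"rx":0,"ry":0,"rz":0,"tx":0,"ty":0,"tz":2.3,"gripper":5},
  ],
)

```text
time: 10.7
tool_pos: [0.5167, 0.1811, 0.0792]
tool_rot: [180.0, 0.0, 170.2]
wrist_force: [-0.9, -0.4, 1.8]
width: 0.151
grip_force: 59.3
```

Call:
servo_tool(
  motion=[
    {"rx":0,"ry":0,"rz":0,"tx":0,"ty":0,"tz":-1.2,"gripper":5},
    {"rx":0,"ry":0,"rz":0,"tx":0,"ty":0,"tz":-2,"gripper":5},
    {"rx":0,"ry":0,"rz":6,"tx":0,"ty":0,"tz":-2,"gripper":5},
    {"rx":0,"ry":0,"rz":12,"tx":0,"ty":-0.1,"tz":-2,"gripper":5},
    {"rx":0,"ry":0,"rz":18,"tx":0,"ty":-0.2,"tz":-2,"gripper":5},
    {"rx":0,"ry":0,"rz":24,"tx":0,"ty":-0.2,"tz":-2,"gripper":5},
    {"rx":0,"ry":0,"rz":30,"tx":0.1,"ty":-0.3,"tz":-2,"gripper":5},
    {"rx":0,"ry":0,"rz":36,"tx":0.1,"ty":-0.4,"tz":-2,"gripper":5},
    {"rx":0,"ry":0,"rz":42,"tx":0.2,"ty":-0.4,"tz":-2,"gripper":5},
    {"rx":0,"ry":0,"rz":48,"tx":0.2,"ty":-0.4,"tz":-2,"gripper":5},
  ],
)

```text
time: 11.53
tool_pos: [0.5164, 0.1806, 0.0809]
tool_rot: [180.0, 0.0, 121.9]
wrist_force: [0.2, 0.5, -1.7]
width: 0.155
grip_force: 58.8
```

Call:
servo_tool(
  motion=[
    {"rx":0,"ry":0,"rz":6,"tx":0,"ty":0,"tz":0,"gripper":5},
    {"rx":0,"ry":0,"rz":12,"tx":0,"ty":-0.1,"tz":0,"gripper":5},
    {"rx":0,"ry":0,"rz":18,"tx":0,"ty":-0.1,"tz":0,"gripper":5},
    {"rx":0,"ry":0,"rz":24,"tx":0,"ty":-0.2,"tz":0,"gripper":5},
    {"rx":0,"ry":0,"rz":30,"tx":0,"ty":-0.3,"tz":0,"gripper":5},
    {"rx":0,"ry":0,"rz":36,"tx":0,"ty":-0.4,"tz":0,"gripper":5},
    {"rx":0,"ry":0,"rz":42,"tx":0,"ty":-0.4,"tz":0,"gripper":5},
    {"rx":0,"ry":0,"rz":42,"tx":0,"ty":-0.4,"tz":0,"gripper":5},
    {"rx":0,"ry":0,"rz":42,"tx":0,"ty":-0.4,"tz":0,"gripper":5},
    {"rx":0,"ry":0,"rz":42,"tx":0,"ty":-0.4,"tz":0,"gripper":5},
  ],
)

```text
time: 12.37
tool_pos: [0.5161, 0.1805, 0.081]
tool_rot: [180.0, -0.0, 80.3]
wrist_force: [0.4, 0.1, -2.4]
width: 0.15
grip_force: 58.8
```

Run:
```python
from look import *
run("w6",())
```

```text
[0.5161 0.1805 0.081 ] [180.    -0.    80.34] 12.37 [ 17.  10. 116.  -0.  55.  26.] [ 0.4  0.1 -2.4]
```

View pics/w6.png

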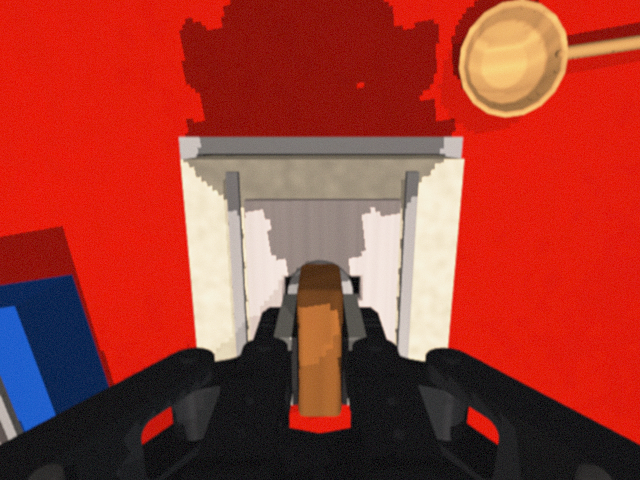

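The handle now lies across the slot, whose ends show at (290,287) and (355,287), so it is locked. Lifting slowly.

Call:
servo_tool(
  motion=[
    {"rx":0,"ry":0,"rz":0,"tx":0,"ty":0,"tz":-0.8,"gripper":5},
    {"rx":0,"ry":0,"rz":0,"tx":0,"ty":0,"tz":-1.6,"gripper":5},
    {"rx":0,"ry":0,"rz":0,"tx":0,"ty":0,"tz":-2.4,"gripper":5},
    {"rx":0,"ry":0,"rz":0,"tx":0,"ty":0,"tz":-3.2,"gripper":5},
    {"rx":0,"ry":0,"rz":0,"tx":0,"ty":0,"tz":-4,"gripper":5},
    {"rx":0,"ry":0,"rz":0,"tx":0,"ty":0,"tz":-5,"gripper":5},
    {"rx":0,"ry":0,"rz":0,"tx":0,"ty":0,"tz":-6,"gripper":5},
    {"rx":0,"ry":0,"rz":0,"tx":0,"ty":0,"tz":-7,"gripper":5},
  ],
)

```text
time: 13.08
tool_pos: [0.5152, 0.1802, 0.0872]
tool_rot: [-179.9, 0.0, 80.2]
wrist_force: [0.3, 0.5, -7.2]
width: 0.156
grip_force: 58.4
```

Call:
servo_tool(
  motion=[
    {"rx":0,"ry":0,"rz":0,"tx":0,"ty":0,"tz":-2,"gripper":5},
    {"rx":0,"ry":0,"rz":0,"tx":0,"ty":0,"tz":-5,"gripper":5},
    {"rx":0,"ry":0,"rz":0,"tx":0,"ty":0,"tz":-8,"gripper":5},
    {"rx":0,"ry":0,"rz":0,"tx":0,"ty":0,"tz":-12,"gripper":5},
    {"rx":0,"ry":0,"rz":0,"tx":0,"ty":0,"tz":-16,"gripper":5},
    {"rx":0,"ry":0,"rz":0,"tx":0,"ty":0,"tz":-21,"gripper":5},
    {"rx":0,"ry":0,"rz":0,"tx":0,"ty":0,"tz":-26,"gripper":5},
    {"rx":0,"ry":0,"rz":0,"tx":0,"ty":0,"tz":-32,"gripper":5},
    {"rx":0,"ry":0,"rz":0,"tx":0,"ty":0,"tz":-38,"gripper":5},
    {"rx":0,"ry":0,"rz":0,"tx":0,"ty":0,"tz":-44,"gripper":5},
    {"rx":0,"ry":0,"rz":0,"tx":0,"ty":0,"tz":-50,"gripper":5},
    {"rx":0,"ry":0,"rz":0,"tx":0,"ty":0,"tz":-56,"gripper":5},
    {"rx":0,"ry":0,"rz":0,"tx":0,"ty":0,"tz":-60,"gripper":5},
    {"rx":0,"ry":0,"rz":0,"tx":0,"ty":0,"tz":-62,"gripper":5},
    {"rx":0,"ry":0,"rz":0,"tx":0,"ty":0,"tz":-62,"gripper":5},
    {"rx":0,"ry":0,"rz":0,"tx":0,"ty":0,"tz":-62,"gripper":5},
  ],
)

```text
time: 14.42
tool_pos: [0.516, 0.1804, 0.1499]
tool_rot: [-180.0, 0.0, 80.2]
wrist_force: [0.5, 0.6, -6.5]
width: 0.154
grip_force: 58.5
```

Run:
```python
from look import *
s,c=run("w7",())
t=camera("top")
for d in silhouettes("top","mat")[:2]:
    pt=cv2.findNonZero(d["region"].astype(np.uint8));P=np.array([back(t,u,v,.008)[:2] for u,v in pt[:,0]],np.float32)
    r=cv2.minAreaRect(P*1000);print(d["confidence"],r)
q=camera("scene");cv2.imwrite("pics/s7.png",q["image"])
cv2.imwrite("pics/c7.png",np.hstack([c["image"][::1,::1][100:480,120:520],cv2.resize(q["image"][100:290,240:440],(400,380))]))
```

```text
[0.516  0.1804 0.1499] [-180.      0.     80.19] 14.42 [ 17.   5. 113.   0.  62.  26.] [ 0.5  0.6 -6.5]
0.89 ((537.5962524414062, -200.3558349609375), (189.77122497558594, 190.39950561523438), 79.72628784179688)
0.49 ((515.8778076171875, 456.99078369140625), (136.5959930419922, 134.09568786621094), 89.42630767822266)
```

View pics/c7.png

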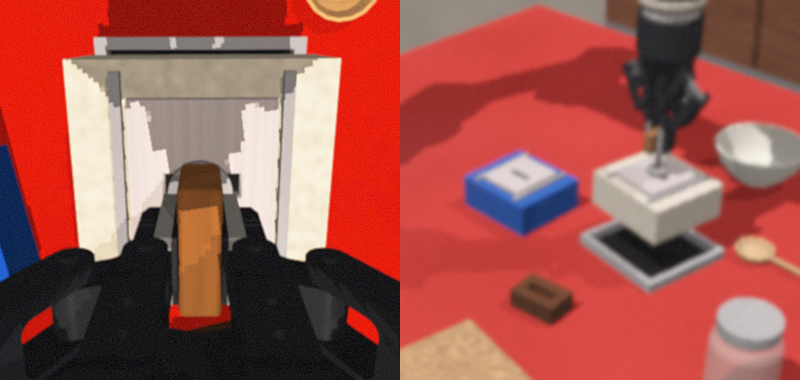

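The cover hangs level from the key, clear of the chute. Carrying it smoothly to the mat.

Call:
servo_tool(
  motion=[
    {"rx":0,"ry":0,"rz":0,"tx":-4,"ty":0.9,"tz":0,"gripper":5},
    {"rx":0,"ry":0,"rz":0,"tx":-12,"ty":2.8,"tz":0,"gripper":5},
    {"rx":0,"ry":0,"rz":0,"tx":-25,"ty":5.8,"tz":0,"gripper":5},
    {"rx":0,"ry":0,"rz":0,"tx":-43,"ty":10,"tz":0,"gripper":5},
    {"rx":0,"ry":0,"rz":0,"tx":-65,"ty":15,"tz":0,"gripper":5},
    {"rx":0,"ry":0,"rz":0,"tx":-90,"ty":20.8,"tz":0,"gripper":5},
    {"rx":0,"ry":0,"rz":0,"tx":-117,"ty":27,"tz":0,"gripper":5},
    {"rx":0,"ry":0,"rz":0,"tx":-144,"ty":33.3,"tz":0,"gripper":5},
    {"rx":0,"ry":0,"rz":0,"tx":-171,"ty":39.6,"tz":0,"gripper":5},
    {"rx":0,"ry":0,"rz":0,"tx":-198,"ty":45.8,"tz":0,"gripper":5},
    {"rx":0,"ry":0,"rz":0,"tx":-225,"ty":52,"tz":0,"gripper":5},
    {"rx":0,"ry":0,"rz":0,"tx":-252,"ty":58.3,"tz":0,"gripper":5},
    {"rx":0,"ry":0,"rz":0,"tx":-279,"ty":64.6,"tz":0,"gripper":5},
    {"rx":0,"ry":0,"rz":0,"tx":-304,"ty":70.4,"tz":0,"gripper":5},
    {"rx":0,"ry":0,"rz":0,"tx":-327,"ty":75.7,"tz":0,"gripper":5},
    {"rx":0,"ry":0,"rz":0,"tx":-346,"ty":80.1,"tz":0,"gripper":5},
    {"rx":0,"ry":0,"rz":0,"tx":-360,"ty":83.3,"tz":0,"gripper":5},
    {"rx":0,"ry":0,"rz":0,"tx":-368,"ty":85.2,"tz":0,"gripper":5},
    {"rx":0,"ry":0,"rz":0,"tx":-371.4,"ty":86,"tz":0,"gripper":5},
    {"rx":0,"ry":0,"rz":0,"tx":-371.4,"ty":86,"tz":0,"gripper":5},
  ],
)

```text
time: 16.28
tool_pos: [0.5373, -0.2007, 0.1498]
tool_rot: [-180.0, -0.0, 80.1]
wrist_force: [-0.1, 0.8, -6.7]
width: 0.154
grip_force: 58.5
```

Call:
servo_tool(
  motion=[
    {"rx":0,"ry":0,"rz":0,"tx":0,"ty":0,"tz":3,"gripper":5},
    {"rx":0,"ry":0,"rz":0,"tx":0,"ty":0,"tz":9,"gripper":5},
    {"rx":0,"ry":0,"rz":0,"tx":0,"ty":0,"tz":16,"gripper":5},
    {"rx":0,"ry":0,"rz":0,"tx":0,"ty":0,"tz":23,"gripper":5},
    {"rx":0,"ry":0,"rz":0,"tx":0,"ty":0,"tz":30,"gripper":5},
    {"rx":0,"ry":0,"rz":0,"tx":0,"ty":0,"tz":37,"gripper":5},
    {"rx":0,"ry":0,"rz":0,"tx":0,"ty":0,"tz":43,"gripper":5},
    {"rx":0,"ry":0,"rz":0,"tx":0,"ty":0,"tz":48,"gripper":5},
    {"rx":0,"ry":0,"rz":0,"tx":0,"ty":0,"tz":51,"gripper":5},
    {"rx":0,"ry":0,"rz":0,"tx":0,"ty":0,"tz":53,"gripper":5},
    {"rx":0,"ry":0,"rz":0,"tx":0,"ty":0,"tz":54,"gripper":5},
    {"rx":0,"ry":0,"rz":0,"tx":0,"ty":0,"tz":55,"gripper":5},
    {"rx":0,"ry":0,"rz":0,"tx":0,"ty":0,"tz":55.8,"gripper":5},
    {"rx":0,"ry":0,"rz":0,"tx":0,"ty":0,"tz":56.6,"gripper":5},
    {"rx":0,"ry":0,"rz":0,"tx":0,"ty":0,"tz":57.4,"gripper":5},
    {"rx":0,"ry":0,"rz":0,"tx":0,"ty":0,"tz":58.2,"gripper":5},
    {"rx":0,"ry":0,"rz":0,"tx":0,"ty":0,"tz":59,"gripper":5},
    {"rx":0,"ry":0,"rz":0,"tx":0,"ty":0,"tz":59.5,"gripper":5},
    {"rx":0,"ry":0,"rz":0,"tx":0,"ty":0,"tz":59.5,"gripper":5},
  ],
)

```text
time: 17.87
tool_pos: [0.5385, -0.2005, 0.0915]
tool_rot: [179.9, 0.0, 80.2]
wrist_force: [0.9, -0.2, -0.2]
width: 0.151
grip_force: 59.2
```

Call:
servo_tool(
  motion=[
    {"rx":0,"ry":0,"rz":0,"tx":0,"ty":0,"tz":0.7,"gripper":5},
    {"rx":0,"ry":0,"rz":0,"tx":0,"ty":0,"tz":1.4,"gripper":5},
    {"rx":0,"ry":0,"rz":0,"tx":0,"ty":0,"tz":2,"gripper":5},
    {"rx":0,"ry":0,"rz":0,"tx":0,"ty":0,"tz":2.6,"gripper":5},
    {"rx":0,"ry":0,"rz":0,"tx":0,"ty":0,"tz":3,"gripper":5},
    {"rx":0,"ry":0,"rz":0,"tx":0,"ty":0,"tz":3,"gripper":5},
    {"rx":0,"ry":0,"rz":0,"tx":0,"ty":0,"tz":3,"gripper":5},
  ],
)

```text
time: 18.45
tool_pos: [0.5375, -0.2002, 0.0874]
tool_rot: [-180.0, -0.0, 80.2]
wrist_force: [0.5, 1.0, -1.8]
width: 0.15
grip_force: 59.2
```

Call:
servo_tool(
  motion=[
    {"rx":0,"ry":0,"rz":0,"tx":0,"ty":0,"tz":0.4,"gripper":5},
    {"rx":0,"ry":0,"rz":0,"tx":0,"ty":0,"tz":0.4,"gripper":5},
    {"rx":0,"ry":0,"rz":0,"tx":0,"ty":0,"tz":0.4,"gripper":17},
    {"rx":0,"ry":0,"rz":0,"tx":0,"ty":0,"tz":0.4,"gripper":22},
    {"rx":0,"ry":0,"rz":0,"tx":0,"ty":0,"tz":0.4,"gripper":30},
    {"rx":0,"ry":0,"rz":0,"tx":0,"ty":0,"tz":0.4,"gripper":40},
    {"rx":0,"ry":0,"rz":0,"tx":0,"ty":0,"tz":0.4,"gripper":50},
    {"rx":0,"ry":0,"rz":0,"tx":0,"ty":0,"tz":0.4,"gripper":50},
    {"rx":0,"ry":0,"rz":0,"tx":0,"ty":0,"tz":0.4,"gripper":50},
    {"rx":0,"ry":0,"rz":0,"tx":0,"ty":0,"tz":-10,"gripper":50},
    {"rx":0,"ry":0,"rz":0,"tx":0,"ty":0,"tz":-35,"gripper":50},
    {"rx":0,"ry":0,"rz":0,"tx":0,"ty":0,"tz":-70,"gripper":50},
    {"rx":0,"ry":0,"rz":0,"tx":0,"ty":0,"tz":-105,"gripper":50},
    {"rx":0,"ry":0,"rz":0,"tx":0,"ty":0,"tz":-130,"gripper":50},
    {"rx":0,"ry":0,"rz":0,"tx":0,"ty":0,"tz":-140,"gripper":50},
    {"rx":0,"ry":0,"rz":0,"tx":0,"ty":0,"tz":-140,"gripper":50},
    {"rx":0,"ry":0,"rz":0,"tx":0,"ty":0,"tz":-140,"gripper":50},
  ],
)

```text
time: 19.87
tool_pos: [0.5375, -0.2001, 0.2275]
tool_rot: [180.0, 0.0, 80.2]
wrist_force: [-0.9, 0.8, -0.7]
width: 0.588
grip_force: 0.0
```

Run:
```python
from look import *
s,c=run("w8",(("mat",.008),("cover",.054),("key_handle",.131)))
q=camera("scene");cv2.imwrite("pics/c8.png",np.hstack([cv2.resize(c["image"],(400,300)),cv2.resize(q["image"][200:350,180:380],(400,300))]))
```

```text
[ 0.5375 -0.2001  0.2275] [1.7997e+02 1.0000e-02 8.0190e+01] 19.87 [-23.   4. 105.   0.  71. -13.] [-0.9  0.8 -0.7]
mat 0.69 [ 534.  -199.7] [190.8 190.9] 79.4
cover 0.63 [ 538.5 -198.5] [111.7 120.9] 80.1
key_handle 0.75 [ 538.  -194.5] [44.  20.9] 80.1
```

View pics/c8.png

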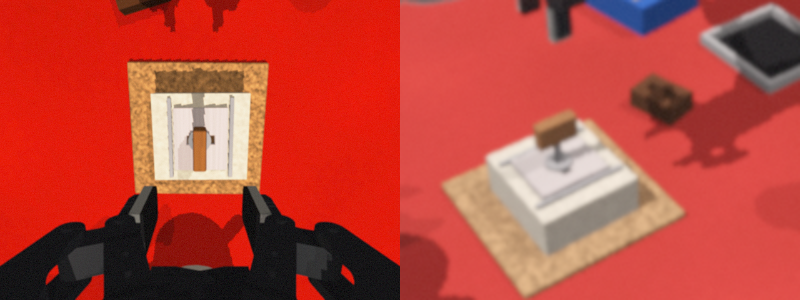

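The cover lies flat, with its centre within about 5 mm of the mat centre, and the key stands upright and crosswise to the slot. Handing in.

```bash
python3 -c "
from plant import *
print(sign_off())"
```

```text
the job is handed in; nothing more can be done
None
```

I lifted the cover out by the locked key and set it down flat, within about 5 mm of the mat's centre, with the key standing locked in it; I handed the job in at about 20 s, and the hand-in gave no verdict.

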